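Weigh the lopsided sensor boom on a small pan

TASK

Clear the loose brass check weight off the balance pan into the wooden tray, nested so that its flat faces touch both other weights. Then find the sensor boom's balance point with small trial lifts just off the bench, shift your grip to it and carry the boom level. Set it down gently on both cradle plates, along the balance, where it must stay level by itself; leave all else alone.

Things in the scene. Friction and masses are not known exactly. Their poses are not given: they have to be found in the camera images.
- balance: Cream laboratory balance, fixed: housing 270 x 210 x 78 mm tall, low sloping display panel in front (its -x side, front edge 190 mm from the origin), square steel pan 165 (x) x 180 (y) mm with its upper side 86 mm above the bench. Origin: on the bench under the middle of the pan. x points to its rear, z up.
- cradle (a point): Middle of the cradle on the pan, level with its top edges, 140 mm above the bench; axes as the balance. Two upright plates across x, centred 20.5 mm before and behind this point, each 5 mm thick (x), 36 mm wide (y), flat on top. The 36 mm gap is open at both sides and 50 mm deep, so fingers closing along y can dip into it. A part stays only if its centre of mass is within 23 mm in x.
- pan (a point): Middle of the pan at its upper side, 86 mm above the bench; axes as the balance. The cradle's foot here is 60 x 40 mm, 4 mm high.
- weight_c: The loose brass check weight on the pan, at the -y side of the cradle, 200 g: a hexagon 40 mm across flats, 24 mm thick, with an upright grip bar on top, 28 (x) x 10 (y) mm, from 24 to 58 mm above the underside. Origin: centre of the underside, z up. Corners lie along its x axis and every 60 degrees, flats face along y and every 60 degrees. Take the bar with the fingers closing along y.
- weight_a: Brass check weight exactly like weight_c, loose, standing in the tray at its far end, on the +y side. Origin and axes as weight_c; stored with its axes along the tray's (within a few degrees). 
- weight_b: Brass check weight like weight_c, loose, at the tray's far end on the -y side, its flat against weight_a's. The third weight belongs at the -x side of this pair, on the tray's middle line, axes along the tray's: centre 35 mm in -x from the midpoint of weight_a and weight_b, 40 mm from each.
- tray: Open wooden tray, fixed, 130 (x) x 94 (y) x 14 mm tall, walls 6 mm, floor 6 mm thick; inside 118 x 82 mm, so two weights fill its width. Origin: centre of the underside on the bench. x points along it to the end where weight_a and weight_b stand; z up. About 30 mm of floor is free behind the third weight's place: it can be stood there and slid in +x until the faces meet.
- boom: The sensor boom, loose, lying on its two end blocks, 0.35 to 0.99 kg: a slippery polished bar 12 mm wide, its underside 22 and its top 38 mm above the bench, free for 230 mm between the blocks. Origin: under the middle of the bar, in the plane of the blocks' undersides; x along the bar to the counterweight, z up. It may lie on the cradle either way round.
- bar_mid (a point): Middle of the boom's bar, on its axis, 30 mm above the origin; axes as the boom. The balance point lies on the bar from 35 mm in -x to 95 mm in +x of here, mostly near +45, different each time. Gripped away from it the boom loads the gripper with a moment (weight times distance), or, in a light grip, turns in the fingers with the heavy end staying down.
- counterweight: Dark steel block with a yellow band, rigidly at the +x end of the boom, 50 (x) x 52 (y) x 52 mm tall, 0.18 to 0.58 kg, which cannot be seen. Origin: centre of its underside, 140 mm in +x from the boom's origin.
- pod: Blue sensor pod, rigidly at the -x end of the boom, 50 (x) x 44 (y) x 46 mm tall, 0.07 to 0.33 kg, which cannot be seen. Origin: centre of its underside, 140 mm in -x from the boom's origin.
- beaker: Bystander: empty glass beaker, 60 mm wide, 75 mm tall, behind the tray. Origin: centre of its underside. Leave alone.
- jar: Bystander: small amber jar, 44 mm wide, 60 mm tall, near the robot. Origin: centre of its underside. Leave alone.
- spatula: Bystander: metal spatula, 160 mm long, on the bench at the right. Leave alone.
- wash_bottle: Bystander: white bottle with a red cap, 60 mm wide, 130 mm tall, to the right of the boom. Origin: centre of its underside. Leave alone.
- tip_box: Bystander: orange box 85 x 120 x 50 mm, at the back. Origin: centre of its underside. Leave alone.

How it is judged:
By the outcome, as a careful person would: the job done as asked, in the order asked, and still so for the second after the job is handed in, with the robot touching nothing.
It also fails if it takes over 72 s, if anything falls off the work surface, if the arm or the gripper's body presses on something with over 40 N, if the wrist force passes 120 N, or if a joint passes its speed limit or range.

ROBOT

A 6-joint arm with a two-finger parallel gripper is mounted at the origin on the work surface. World frame = base frame: x ahead of the robot, y to its left, z up, the work surface at z = 0. Lengths are in m, angles in degrees, forces in N, time in s.
With the tool pointing down it reaches from about 0.4 to 0.825 m from the base axis. Payload 7 kg.
Tool frame: the origin (TCP) lies midway between the tips of the shut fingers; the grasp point (between the pads) lies 19 mm behind it; z points along the fingers, y is the direction in which the jaws open and shut (so a half turn about z gives the same grasp; the last joint's range is limited). The gripper opens to 88 mm and grips with 3 to 60 N. Pads are 19 mm wide; open, the fingers measure 130 mm over their backs; the gripper's body (78 mm by 193 mm) begins 47 mm behind the grasp point.
Start: joints at [-53.05, 20.546, 0.682, 0, -70.136, -16.507], TCP at [0.236, -0.632, 0.227] pointing down, gripper open.
Joint ranges: [-176.03, 176.03], [-82.01, 121.73], [-58.28, 71.71], [-173.87, 95.51], [-174.79, -0.11], [-173.66, 173.66]. Speed limits (degrees/s): [136.94, 136.94, 172.46, 180, 180, 180].

INTERFACE

Orientations are given as a 3x3 rotation matrix whose columns are the frame's x, y, z axes.
In Python, from rig import robot gives the robot as it stands. Calls block until the motion is done:
- robot.goto(position, orientation): joint-space move of the TCP to a pose.
- robot.servo_line(position, ori=None, speed=0.15): straight line of the TCP; ori=None keeps the orientation; speed is the mean speed in m/s.
- robot.movej(angles): joint-space move.
- robot.move_gripper(opening): opening from 0.0 (shut) to 1.0 (fully open); the grip force is fixed at half the most; returns when the fingers have stopped.
- robot.dwell(seconds).
- robot.ik(position, orientation): joint angles nearest the present ones, or None.
- robot.grab_frame(name): name is "scene" or "top"; returns (picture, depth): 420x560x3 uint8, red, green, blue; 420x560 float32, m along the optical axis (not along the pixel's ray), 0 where there is no reading.
- robot.camera_info(name): a dict with "vfov" (degrees; the focal length in pixels is half the picture's height over the tangent of half this angle, whatever the lens; pixels are square), "cx", "cy" (the principal point, pixels), "k1" (the pictures are not rectified: a ray, as slopes to the right and down, at radius r is drawn at 1 + k1 r^2 times it, then the intrinsics apply), "view" (4x4, takes a point from world to camera coordinates). Camera axes: x right, y down, z forward; pixel columns grow to the right and rows downward; lengths in m; the calibration is good to about 2 mm. A picture is of the moment at which its call begins. camera_info takes no time and is no camera call.
A pose or a line that the arm cannot do raises robot.Unreachable and nothing moves.
- robot.job_done(): hands the job in, once; it reports no verdict.
Readings, each from a call of its own:
- robot.read_t(): time.
- robot.read_qpos(): joint angles.
- robot.read_qvel(): joint speeds.
- robot.read_effort(): joint torques, N m.
- robot.read_position(): TCP position.
- robot.read_tcp_rot(): TCP orientation.
- robot.read_force(): force on the tool from outside, world axes, zero at the start.
- robot.read_ft_torque(): the same for the moment, N m.
- robot.read_grip_width(): opening from 0.0 (shut) to 1.0 (fully open).
Only numpy, scipy, OpenCV 4.12 (cv2) and the standard library are available. Lean on these libraries where they do the work, as an engineer would, in place of code of your own. Each camera call takes 0.05 s, during which the arm holds its last target.

## Working session

There is one attempt and no reset: what is moved stays moved. The work goes in short steps, each a Python script; the robot and the scene stay as the last script left them, time stands still between calls to the robot, and variables do not carry over. Pictures are saved under pics/ and viewed, and the job is handed in when it is done.

```bash
ls; mkdir -p pics
python3 - <<'E'
from rig import robot
import cv2, numpy as np
print(robot.read_t())
for n in ("scene","top"):
    im,d=robot.grab_frame(n)
    cv2.imwrite(f"pics/{n}0.png",cv2.cvtColor(im,cv2.COLOR_RGB2BGR)); np.save(f"pics/{n}0d.npy",d)
    print(n,robot.camera_info(n))
print(robot.read_tcp_rot(),robot.read_t())
E
```

```text
pics
0.0
scene {'vfov': 49.64140980101574, 'cx': 280.74368538219096, 'cy': 209.87033209180413, 'k1': -0.11354490538159484, 'view': array([[-0.28406329,  0.95876409, -0.00891431,  0.21934014],
       [ 0.59409812,  0.16870713, -0.78650196, -0.23115276],
       [-0.75256593, -0.22871231, -0.61752345,  1.6088154 ],
       [ 0.        ,  0.        ,  0.        ,  1.        ]])}
top {'vfov': 52.56367892930713, 'cx': 281.9982236030678, 'cy': 211.3845210651715, 'k1': -0.10226665033543936, 'view': array([[-0.02053735, -0.99957178, -0.02084386, -0.06871472],
       [-0.99151347,  0.02303982, -0.12794614,  0.58658088],
       [ 0.12837159,  0.0180393 , -0.99156206,  1.10036424],
       [ 0.        ,  0.        ,  0.        ,  1.        ]])}
[[-9.37049298e-01 -3.49196518e-01 -6.36072338e-04]
 [-3.49197074e-01  9.37048345e-01  1.34280392e-03]
 [ 1.27128079e-04  1.48038807e-03 -9.99998896e-01]] 0.1
```

View pics/scene0.png

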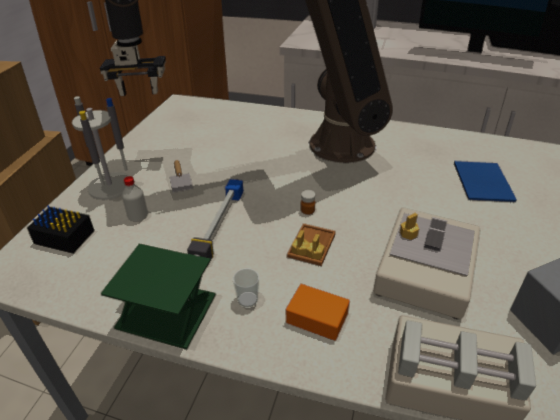

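View pics/top0.png

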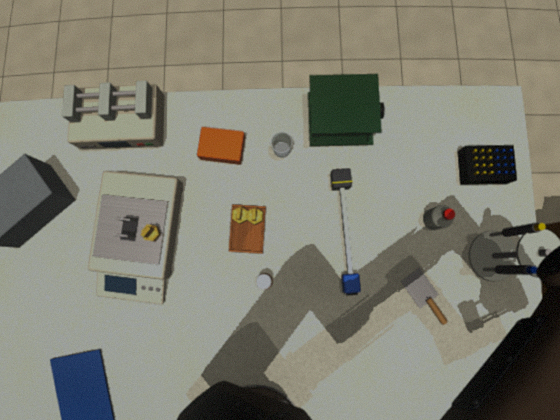

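The scene view shows the boom from the blue pod (234,188) to the banded counterweight (201,248), the tray with the weights at (312,243), and the balance at (430,258). In the top view the pod is at (351,283), the counterweight (341,180), the tray (247,229), the cradle (129,228) and the loose weight (151,232). Next come enlarged crops.

```bash
cat > h.py <<'E'
import numpy as np, cv2
from scipy.optimize import least_squares
import pickle,os
_info=None
def infos():
    global _info
    if _info is None:
        if not os.path.exists('info.pkl'):
            from rig import robot
            pickle.dump({n:robot.camera_info(n) for n in("scene","top")},open('info.pkl','wb'))
        _info=pickle.load(open('info.pkl','rb'))
    return _info
def K(n):
    c=infos()[n]; f=210/np.tan(np.radians(c['vfov']/2))
    return np.array([[f,0,c['cx']],[0,f,c['cy']],[0,0,1.]]),np.array([c['k1'],0,0,0,0.])
def proj(n,P):
    P=np.atleast_2d(np.array(P,float)); V=infos()[n]['view']; k,d=K(n)
    rv,_=cv2.Rodrigues(V[:3,:3]); return cv2.projectPoints(P,rv,V[:3,3],k,d)[0][:,0]
def ray(n,uv):
    k,d=K(n); s=cv2.undistortPoints(np.array(uv,float).reshape(-1,1,2),k,d)[:,0]
    V=infos()[n]['view']; R=V[:3,:3]; o=-R.T@V[:3,3]
    return o,np.c_[s,np.ones(len(s))]@R
def onz(n,uv,z):
    o,r=ray(n,uv); return o+r*((z-o[2])/r[:,2])[:,None]
def dep(n,uv,d):
    o,r=ray(n,uv); return o+r*np.array([d[int(round(v)),int(round(u))] for u,v in np.atleast_2d(uv)])[:,None]
def tri(a,b):  # scene uv, top uv
    f=lambda p:np.r_[proj('scene',p)[0]-a,proj('top',p)[0]-b]
    s=least_squares(f,[.6,0,.05]); return s.x,np.abs(s.fun).max()
def crop(src,dst,x,y,w,h,s):
    im=cv2.imread(src)[y:y+h,x:x+w]; im=cv2.resize(im,None,fx=s,fy=s,interpolation=cv2.INTER_CUBIC)
    for i in range(0,w,10):
        cv2.line(im,(i*s,0),(i*s,6),(255,0,255),1); cv2.putText(im,str(x+i),(i*s+1,16),0,.35,(255,0,255),1)
    for i in range(0,h,10):
        cv2.line(im,(0,i*s),(6,i*s),(255,0,255),1); cv2.putText(im,str(y+i),(8,i*s+4),0,.35,(255,0,255),1)
    cv2.imwrite(dst,im)
E
python3 - <<'E'
from h import *
crop('pics/top0.png','pics/c1.png',85,165,100,75,8)
crop('pics/top0.png','pics/c2.png',220,195,60,60,9)
crop('pics/top0.png','pics/c3.png',310,160,70,140,4)
crop('pics/scene0.png','pics/c4.png',375,205,110,80,7)
crop('pics/scene0.png','pics/c5.png',285,220,60,50,11)
crop('pics/scene0.png','pics/c6.png',180,170,80,95,6)
E
```

```text
(no output)
```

View pics/c1.png

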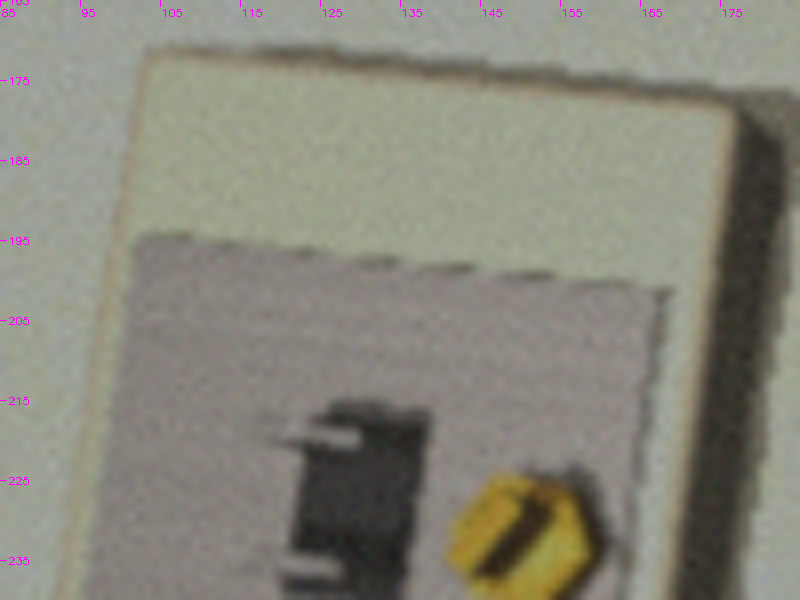

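View pics/c2.png

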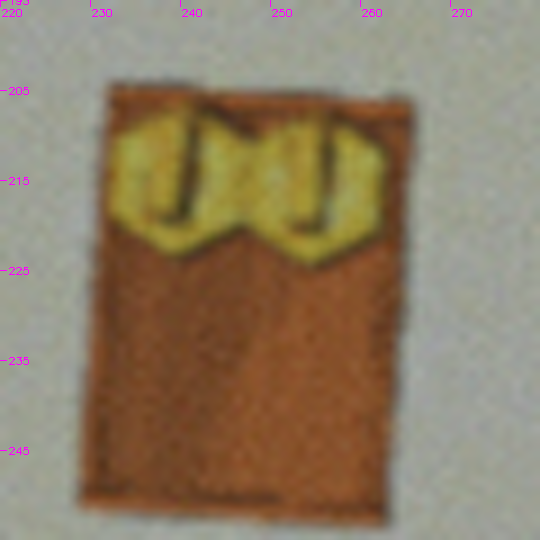

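View pics/c3.png

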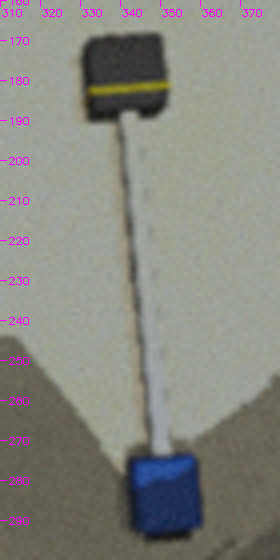

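View pics/c4.png

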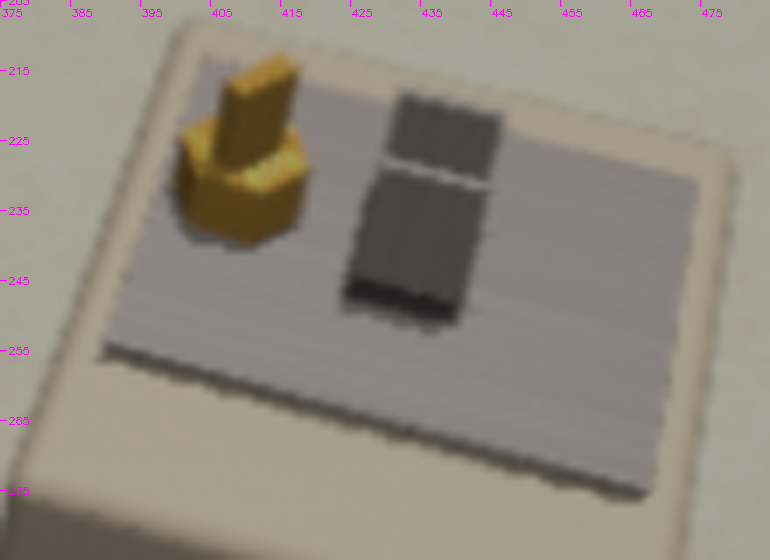

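View pics/c5.png

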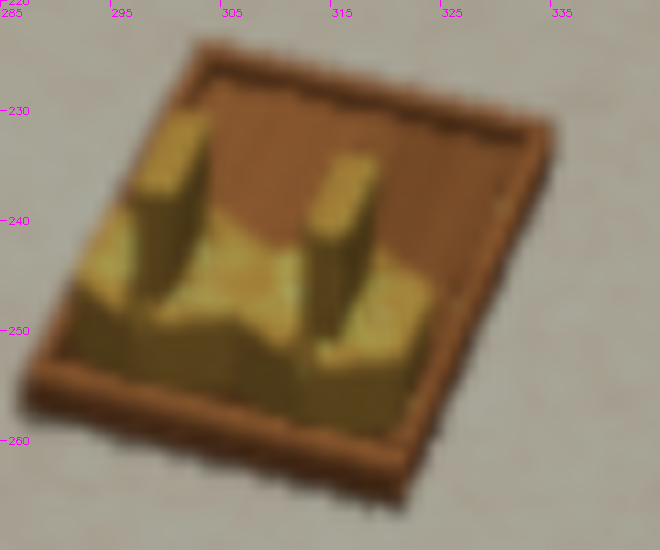

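View pics/c6.png

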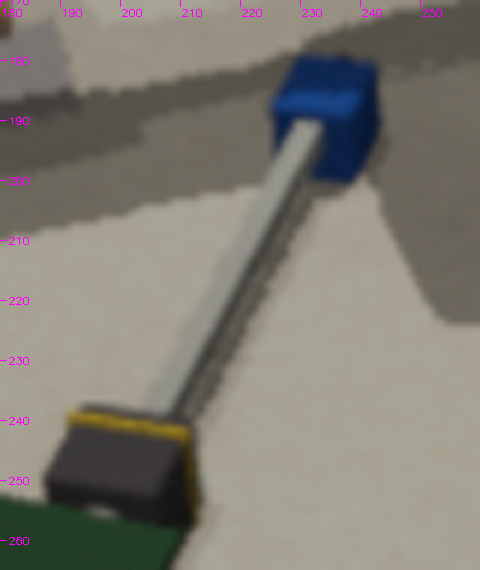

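Run:
```python
from h import *
crop('pics/top0.png','pics/d1.png',112,208,54,44,14)
crop('pics/top0.png','pics/d2.png',80,165,115,140,4)
crop('pics/top0.png','pics/d3.png',322,162,40,35,18)
crop('pics/top0.png','pics/d4.png',330,262,40,35,18)
d=np.load('pics/top0d.npy'); s=np.load('pics/scene0d.npy')
np.set_printoptions(precision=0,suppress=True,linewidth=250)
vv,uu=np.mgrid[212:244,116:162:1]
P=dep('top',np.c_[uu.ravel(),vv.ravel()],d)
print((P[:,2]*1000).reshape(uu.shape).astype(int))
```

```text
[[89 87 86 ... 88 90 86]
 [85 84 87 ... 87 85 85]
 [85 85 86 ... 88 88 85]
 ...
 [84 83 88 ... 85 87 84]
 [84 86 84 ... 84 84 85]
 [90 87 85 ... 85 87 84]]
```

View pics/d1.png

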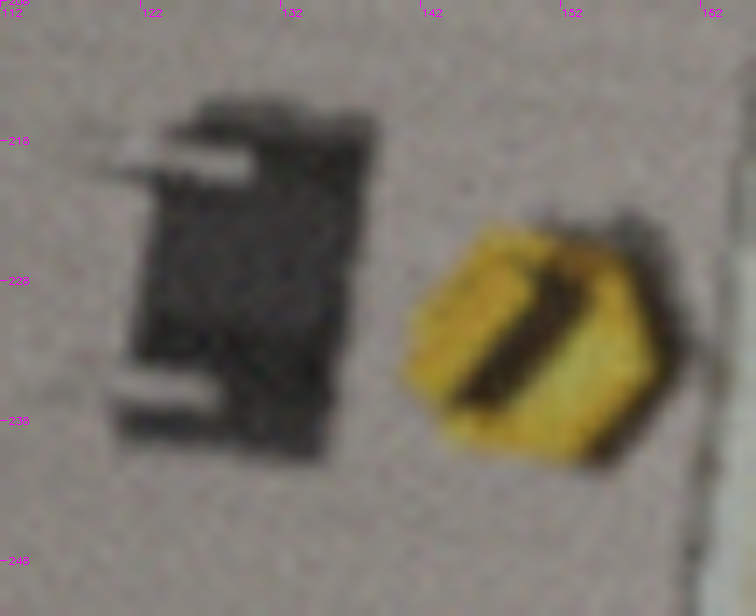

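View pics/d2.png

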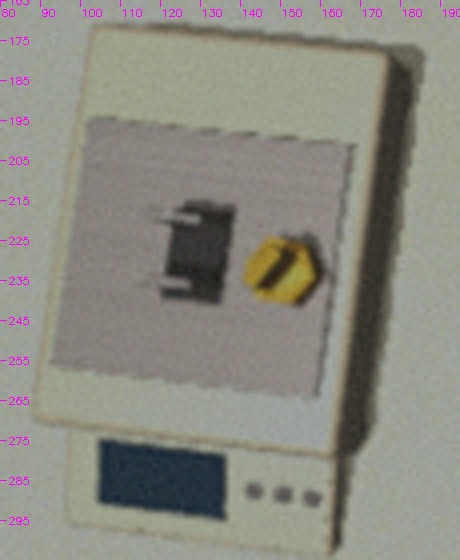

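View pics/d3.png

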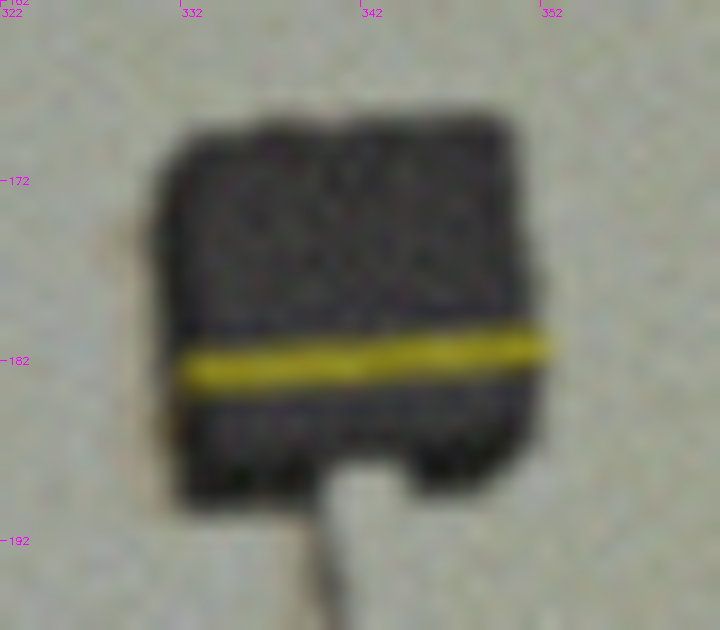

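View pics/d4.png

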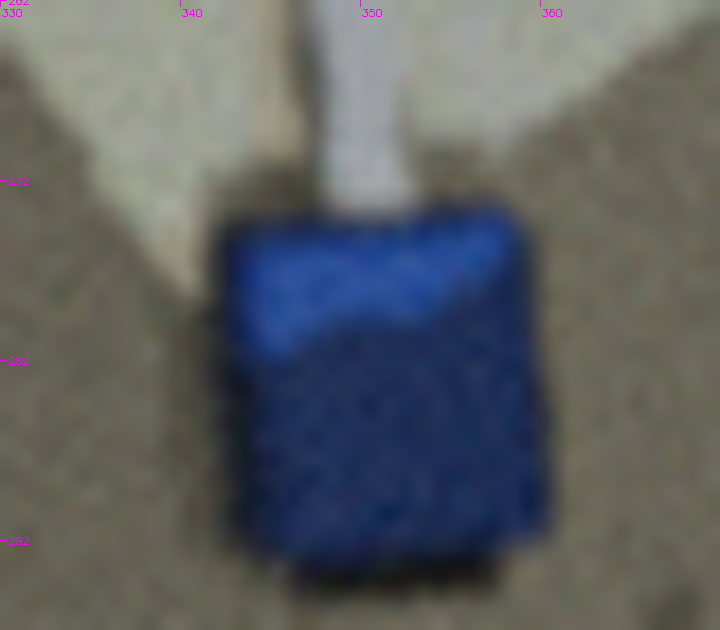

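Run:
```python
from h import *
crop('pics/scene0.png','pics/e1.png',394,206,60,48,13)
crop('pics/scene0.png','pics/e2.png',182,232,36,32,20)
crop('pics/scene0.png','pics/e3.png',220,174,30,30,20)
```

```text
(no output)
```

View pics/e1.png

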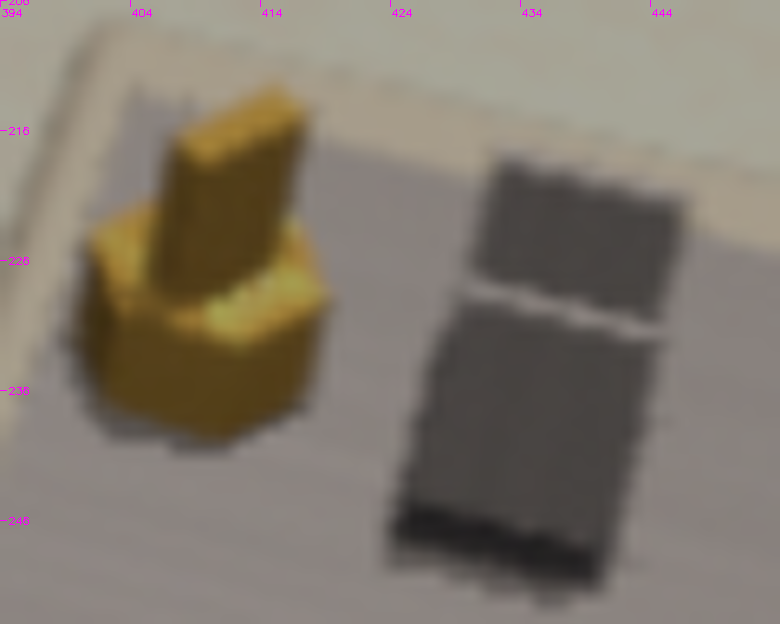

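View pics/e2.png

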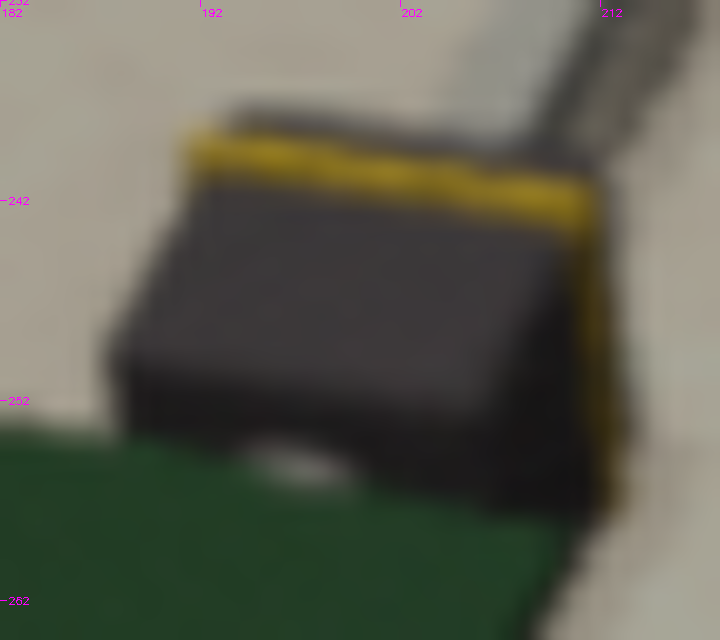

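View pics/e3.png

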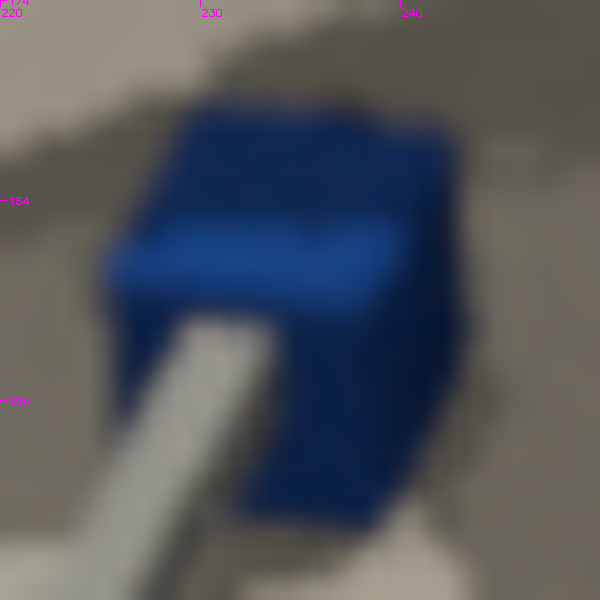

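```bash
cat > fit.py <<'E'
from h import *
def hexc(k,z,R=.0230940): a=np.radians(60*k); return (R*np.cos(a),R*np.sin(a),z)
mm=lambda *a:tuple(v/1000 for v in a)
M={}
M['balance']=[('top',mm(82.5,90,86),(101.9,194.3)),('top',mm(82.5,-90,86),(168.7,201.2)),('top',mm(-82.5,-90,86),(159.5,263.7)),('top',mm(-82.5,90,86),(92.5,255.5)),
('scene',mm(82.5,-90,86),(390,254.3)),('scene',mm(82.5,90,86),(467.1,275.7)),('scene',mm(-82.5,90,86),(474.6,230.7)),('scene',mm(-82.5,-90,86),(404.3,212.9)),
('top',mm(20.5,-18,140),(130.2,219.6)),('top',mm(-20.5,-18,140),(127.9,235.7)),
('scene',mm(23,-18,140),(430.2,228.7)),('scene',mm(23,18,140),(444.8,231.8)),('scene',mm(-18,-18,140),(432.6,218.7)),('scene',mm(-18,18,140),(446.7,221.8))]
M['cradle']=M['balance'][8:]
M['weight_c']=[('scene',mm(14,5,58),(409.9,218.7)),('scene',mm(14,-5,58),(407.5,216.8)),('scene',mm(-14,-5,58),(415.5,212.8)),('scene',mm(-14,5,58),(417.8,214.5)),
('scene',hexc(1,.024),(412.3,232.9)),('scene',hexc(2,.024),(419.2,228.5)),('scene',hexc(5,.024),(401.1,224.5)),('scene',hexc(0,.024),(404,229.1)),
('top',hexc(1,.024),(147,224))]
M['tray']=[('top',mm(65,47,14),(232.2,204.2)),('top',mm(65,-47,14),(265.9,206.1)),('top',mm(-65,47,14),(228.9,251.1)),('top',mm(-65,-47,14),(263,253)),
('scene',mm(-65,-47,14),(303.6,223.8)),('scene',mm(-65,47,14),(335,231.1)),('scene',mm(65,47,14),(321.4,261.8)),('scene',mm(65,-47,14),(287.7,253.6))]
t=lambda X,Y:(220+X/9,195+Y/9); s=lambda X,Y:(285+X/11,220+Y/11)
M['weight_a']=[('top',mm(14,5,58),t(160,108)),('top',mm(14,-5,58),t(190,108)),('top',mm(-14,-5,58),t(180,222)),('top',mm(-14,5,58),t(150,220)),
('top',hexc(3,.024),t(178,255)),
('scene',mm(14,5,58),s(362,240)),('scene',mm(14,-5,58),s(308,228)),('scene',mm(-14,-5,58),s(335,152)),('scene',mm(-14,5,58),s(380,160))]
M['weight_b']=[('top',mm(14,5,58),t(298,115)),('top',mm(14,-5,58),t(323,115)),('top',mm(-14,-5,58),t(318,228)),('top',mm(-14,5,58),t(290,228)),
('top',hexc(3,.024),t(314,265)),
('scene',mm(14,5,58),s(185,195)),('scene',mm(14,-5,58),s(135,190)),('scene',mm(-14,-5,58),s(165,110)),('scene',mm(-14,5,58),s(210,118))]
M['boom']=[('top',mm(115,0,38),(342.2,188)),('top',mm(-115,0,38),(350.3,273.7)),('scene',mm(-115,0,38),(231.3,190.1)),
('scene',mm(-115,-22,46),(225.3,187.3)),('scene',mm(-115,22,46),(238.3,189)),('scene',mm(-165,-22,46),(229.8,179)),('scene',mm(-165,22,46),(242.8,181)),
('scene',mm(165,-26,52),(188,250.3)),('scene',mm(165,26,52),(206.8,252.3)),('scene',mm(115,-26,52),(193.8,237.5)),('scene',mm(115,26,52),(212,240.3)),
('top',mm(-115,22,46),(343.1,274.5)),('top',mm(-115,-22,46),(358.9,273.7)),('top',mm(-165,-22,46),(360.6,292)),('top',mm(-165,22,46),(344.4,292.6)),
('top',mm(165,-26,52),(350.6,168.4)),('top',mm(165,26,52),(332.6,169.5))]
x0={'balance':(.55,.35,0,0),'cradle':(.55,.35,0,0),'weight_c':(.55,.28,-.7,.086),'tray':(.55,.05,0,0),'weight_a':(.6,.07,0,.006),'weight_b':(.6,.03,0,.006),'boom':(.55,-.2,.1,0)}
def tw(p,L):
    c,s_=np.cos(p[2]),np.sin(p[2]); L=np.atleast_2d(L)
    return np.c_[p[0]+c*L[:,0]-s_*L[:,1],p[1]+s_*L[:,0]+c*L[:,1],p[3]+L[:,2]]
def fit(n,only=None,shift=.46):
    m=[a for a in M[n] if only is None or a[0]==only]
    def f(p):
        W=tw(p,[a[1] for a in m]); 
        return np.array([proj(a[0],w)[0]-np.array(a[2])+shift for a,w in zip(m,W)]).ravel()
    if only: 
        z=x0[n][3]; g=lambda q:f(np.r_[q,z]); r=least_squares(g,x0[n][:3],loss='soft_l1'); return np.r_[r.x,z],g(r.x)
    r=least_squares(f,x0[n],loss='soft_l1'); return r.x,f(r.x)
if __name__=='__main__':
    np.set_printoptions(precision=1,suppress=True,linewidth=200)
    for n in M:
        for o in (None,'top','scene'):
            if o and sum(a[0]==o for a in M[n])<2: continue
            p,r=fit(n,o); print(n,o,np.round([p[0]*1e3,p[1]*1e3,np.degrees(p[2]),p[3]*1e3],1),'rms',round(float(np.sqrt((r**2).mean())),2), r if o is None else '')
E
python3 fit.py
```

```text
balance None [543.6 314.4  -7.3   1.6] rms 0.53 [ 0.2 -0.3 -0.8 -0.3 -0.4  0.7  0.   0.8 -0.9 -0.4  0.8 -0.2  0.2  0.2 -0.4  0.2 -0.2 -0.3 -0.3  0.  -1.2 -0.  -0.1  0.9 -0.8 -0.4  0.4  0.3]
balance top [544.  314.4  -7.4   0. ] rms 0.41 
balance scene [541.2 315.3  -7.3   0. ] rms 0.52 
cradle None [542.6 314.8  -5.7   1.3] rms 0.47 [-0.5 -0.1 -0.2  0.3 -0.8  0.   0.3  0.7 -0.9 -0.5  0.4 -0. ]
cradle top [543.3 314.4  -7.    0. ] rms 0.12 
cradle scene [540.4 315.6  -5.7   0. ] rms 0.49 
weight_c None [530.3 253.4 -40.4  87.4] rms 0.46 [ 0.1  0.  -0.6 -0.3 -0.3 -0.4  0.5  0.1  0.6 -0.1  0.4  0.8 -0.2 -0.7 -0.6  0.9 -0.1  0.1]
weight_c scene [528.4 253.5 -40.1  86. ] rms 0.47 
tray None [544.1  15.6  -4.4   1. ] rms 0.64 [-0.4 -0.1  0.  -0.2 -0.5  0.4 -0.   0.5 -1.  -0.7  0.7 -0.2  0.2  1.1 -1.6  0.2]
tray top [544.6  15.1  -4.4   0. ] rms 0.26 
tray scene [542.1  16.3  -4.5   0. ] rms 0.75 
weight_a None [579.8  33.4  -1.9   6.9] rms 0.69 [-1.2  1.1 -0.7  1.2  0.1 -0.9 -0.3 -0.7 -0.1  0.2 -1.5 -0.1 -0.5  0.2 -0.  -0.  -0.3  0. ]
weight_a top [580.3  32.1  -5.5   6. ] rms 0.65 
weight_a scene [578.4  34.5   2.2   6. ] rms 0.27 
weight_b None [576.6  -7.   -0.8   7.1] rms 0.61 [-1.2  1.2 -0.2  1.2  0.3 -0.7 -0.4 -0.7 -0.  -0.1 -0.9  0.1 -0.2 -0.2  0.   0.  -0.2  0.1]
weight_b top [577.   -7.9  -3.7   6. ] rms 0.68 
weight_b scene [575.1  -6.5   1.9   6. ] rms 0.17 
boom None [ 531.2 -250.1    3.4   -0.6] rms 0.7 [-0.2 -0.   0.2  0.2  0.3  1.  -1.   0.6  0.3  0.8 -0.2 -0.4  0.8 -0.7 -1.8 -0.3 -0.9  1.  -0.2 -0.6  0.8 -0.4 -0.6  0.2  0.4 -0.5  0.5  0.5 -0.1  1.3 -0.2 -0.5 -1.5 -0. ]
boom top [ 531.4 -250.6    3.     0. ] rms 0.52 
boom scene [ 531.3 -249.3    3.9    0. ] rms 0.72
```

```bash
cat > act.py <<'E'
from h import *
from rig import robot
def Rd(yaw_deg,flip=False):
    a=np.radians(yaw_deg+(180 if flip else 0)); y=np.array([-np.sin(a),np.cos(a),0]); z=np.array([0,0,-1.]); return np.c_[np.cross(y,z),y,z]
def snap(n,tag):
    im,d=robot.grab_frame(n); cv2.imwrite(f"pics/{tag}.png",cv2.cvtColor(im,cv2.COLOR_RGB2BGR)); np.save(f"pics/{tag}d.npy",d)
def st(l=''):
    print(l,'t',round(robot.read_t(),2),'p',np.round(np.array(robot.read_position())*1e3,1),'F',np.round(robot.read_force(),2),'T',np.round(robot.read_ft_torque(),3),'w',round(robot.read_grip_width()*88,2))
E
python3 - <<'E'
from act import *
for nm,p,y in [('wc',(.530,.2535,.114),-40.3),('tray',(.543,.016,.034),-4.4),('boom',(.576,-.247,.011),3.4),('boompod',(.536,-.25,.011),3.4),('cradle',(.543,.3146,.131),-7.2),('cradle180',(.543,.3146,.131),172.8)]:
    for f in (0,1):
        q=robot.ik(p,Rd(y,f)); print(nm,f,None if q is None else np.round(q,1))
st()
E
```

```text
wc 0 None
wc 1 [ 44.6  17.9 -19.1   0.  -53.    5.1]
tray 0 [  22.4   20.1  -29.3   -0.   -40.6 -116.8]
tray 1 [ 22.4  20.1 -29.3   0.  -40.6  63.2]
boom 0 [ -5.4  28.  -19.3   0.  -42.7 -81.2]
boom 1 [ -5.4  28.  -19.3   0.  -42.7  98.8]
boompod 0 [ -6.1  25.5 -24.1   0.  -40.4 -80.5]
boompod 1 [ -6.1  25.5 -24.1   0.  -40.4  99.5]
cradle 0 [  47.9   20.4  -12.8    0.   -56.8 -145.1]
cradle 1 [ 47.9  20.4 -12.8   0.  -56.8  34.9]
cradle180 0 [ 47.9  20.4 -12.8   0.  -56.8  34.9]
cradle180 1 [  47.9   20.4  -12.8    0.   -56.8 -145.1]
 t 0.1 p [ 235.6 -632.1  225.7] F [-0.04  0.02  0.45] T [-0.03  -0.023 -0.006] w 88.05
```

Run:
```python
from act import *
robot.move_gripper(0.30)
R=Rd(-40.3,1)
robot.goto((.530,.2535,.19),R); st('hover')
snap('top','t1'); snap('scene','s1')
crop('pics/t1.png','pics/t1c.png',110,195,70,60,11)
crop('pics/s1.png','pics/s1c.png',370,170,80,75,9)
```

```text
hover t 4.48 p [530.3 253.  190. ] F [ 0.22 -0.2  -0.1 ] T [-0.03  0.18 -0.02] w 26.42
```

View pics/t1c.png

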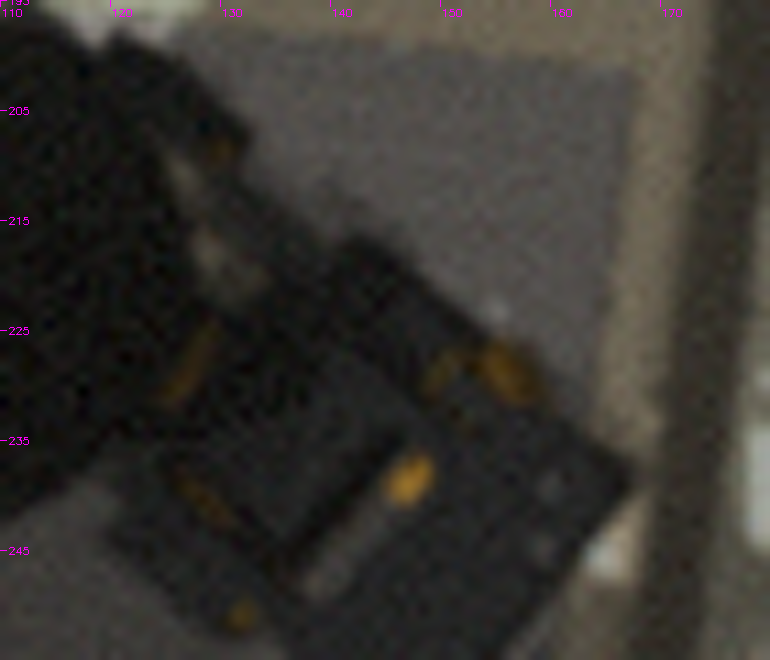

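View pics/s1c.png

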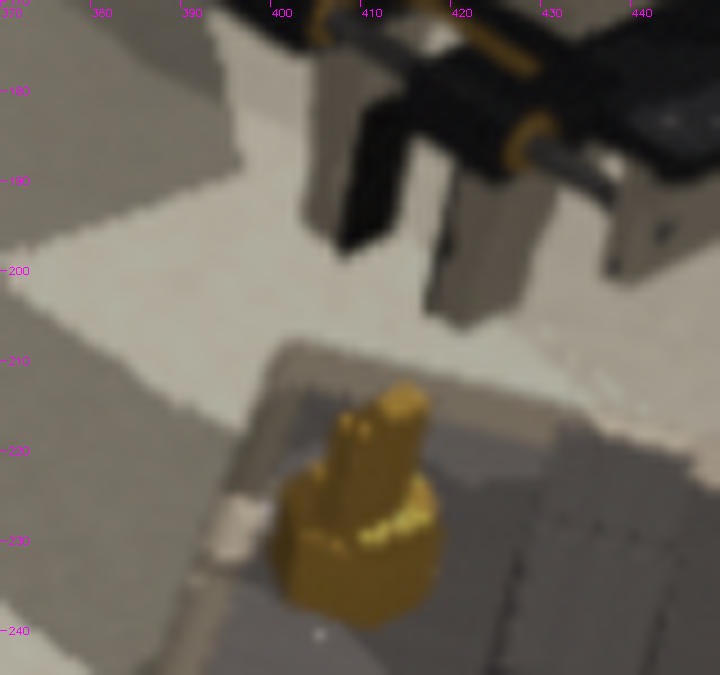

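```bash
python3 - <<'E'
from h import *
c=np.array([.5303,.253,.190]); j=np.array([np.sin(np.radians(40.3)),np.cos(np.radians(40.3)),0])
for d in (-.034,-.013,0,.013,.034): print(d,proj('scene',c+j*d)[0],proj('top',c+j*d)[0])
E
python3 - <<'E'
from h import *
crop('pics/s1.png','pics/s1d.png',320,100,160,150,5)
E
```

```text
-0.034 [404.63233518 192.71328262] [149.05552443 238.61190675]
-0.013 [411.12766839 197.14349986] [142.48783827 232.93212319]
0 [415.22501188 199.94197885] [138.44819177 229.43211518]
0.013 [419.38186973 202.78417006] [134.42884924 225.94473785]
0.034 [426.22477283 207.46969852] [127.97972413 220.33870352]
```

View pics/s1d.png

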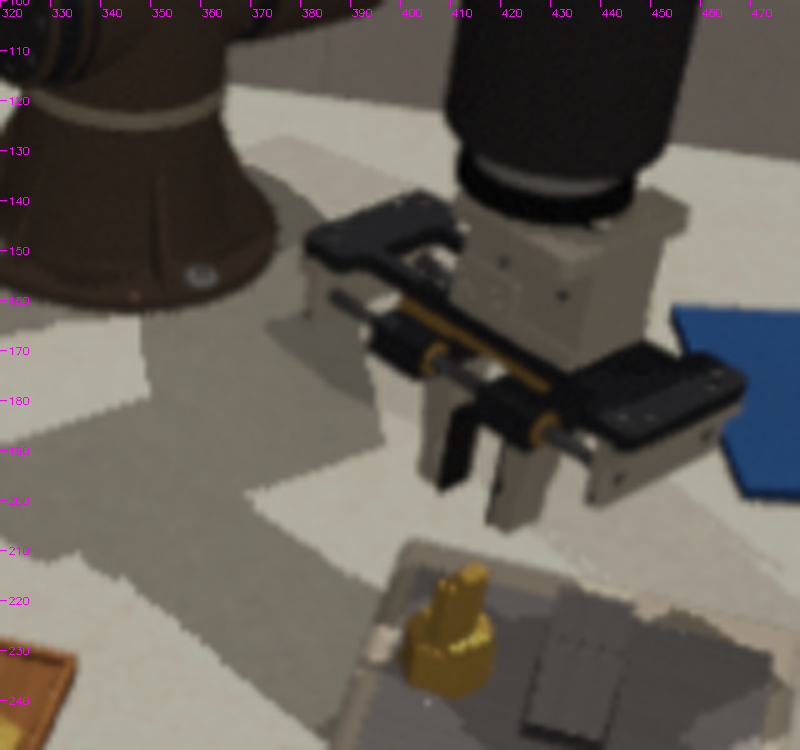

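Run:
```python
from act import *
robot.servo_line((.530,.2535,.115),Rd(-40.3,1),speed=.06); st('down')
robot.move_gripper(0.0); st('closed')
robot.servo_line((.530,.2535,.135),speed=.06); st('up')
snap('top','t2'); snap('scene','s2')
crop('pics/s2.png','pics/s2c.png',370,170,80,75,9)
```

```text
down t 5.98 p [530.2 253.7 115.5] F [0.68 0.4  0.92] T [-0.064  0.129 -0.01 ] w 26.55
closed t 6.41 p [530.  253.4 115.2] F [ 0.56 -0.37  1.77] T [-0.172  0.386 -0.022] w 9.73
up t 6.89 p [530.1 253.7 135.4] F [ 1.13 -0.42 -2.2 ] T [-0.062  0.167  0.012] w 9.68
```

View pics/s2c.png

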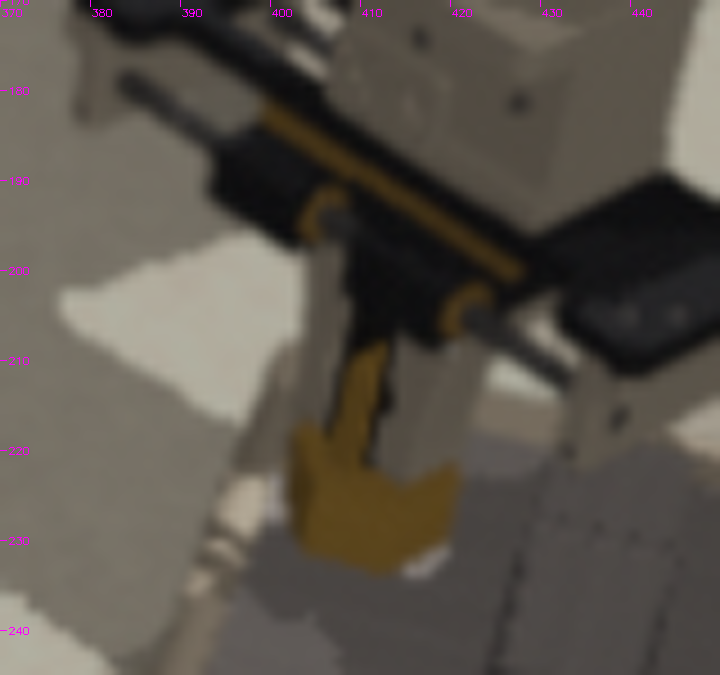

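Run:
```python
from act import *
yaw=-4.4; R=Rd(yaw,1); u=np.array([np.cos(np.radians(yaw)),np.sin(np.radians(yaw)),0])
T=np.array([.5433,.0159,0.])
robot.servo_line((.530,.2535,.19),speed=.15)
s=T-u*.010
robot.goto((s[0],s[1],.12),R); st('hover')
robot.servo_line((s[0],s[1],.045),speed=.08); st('low')
f0=np.mean([robot.read_force() for _ in range(3)],0)
z=.040
while z>.030:
    robot.servo_line((s[0],s[1],z),speed=.02)
    f=robot.read_force()
    if f[2]-f0[2]>1.5: break
    z-=.0015
st('contact z=%.4f'%z)
snap('top','t3'); snap('scene','s3')
crop('pics/s3.png','pics/s3c.png',270,190,80,75,9)
```

```text
hover t 8.48 p [533.5  17.  119.7] F [-0.13 -0.09 -1.54] T [-0.004  0.103  0.01 ] w 9.56
low t 9.57 p [533.8  16.8  45.5] F [-0.31  1.37 -1.73] T [-0.108  0.121  0.037] w 9.79
contact z=0.0340 t 10.97 p [533.5  16.7  35.1] F [-4.18  0.13  9.85] T [ 0.03   1.63  -0.025] w 9.92
```

View pics/s3c.png

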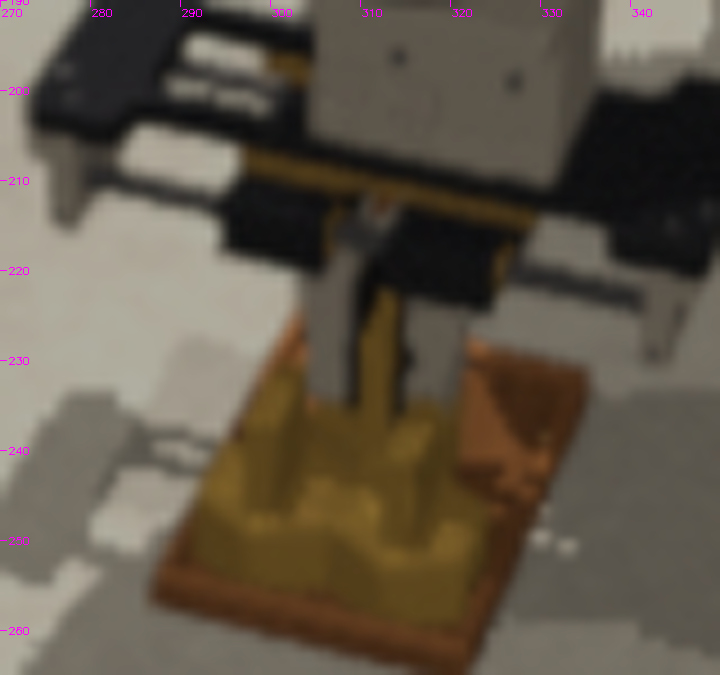

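Run:
```python
from act import *
yaw=-4.4; R=Rd(yaw,1); u=np.array([np.cos(np.radians(yaw)),np.sin(np.radians(yaw)),0])
T=np.array([.5433,.0159,0.])
k=-.010; z=.0351
p=T+u*k; robot.servo_line((p[0],p[1],z),speed=.02); st('relax')
b=np.array(robot.read_force())@u
while k<.006:
    k+=.001 if k>-.003 else .0025
    p=T+u*k; robot.servo_line((p[0],p[1],z),speed=.03)
    f=np.array(robot.read_force()); print(round(k*1e3,1),np.round(f,2))
    if f@u-b<-4: break
st('end')
snap('top','t4'); snap('scene','s4')
crop('pics/s4.png','pics/s4c.png',270,190,80,75,9)
```

```text
relax t 11.32 p [533.4  16.7  35.1] F [-0.44  0.84  2.66] T [0.162 0.412 0.012] w 9.5
-7.5 [0.09 0.44 0.61]
-5.0 [-1.17 -0.94  3.  ]
-2.5 [-1.3  -0.71  2.18]
-1.5 [-2.86 -0.25  5.04]
-0.5 [-3.69 -0.66  4.79]
0.5 [-5.16  0.75  6.61]
end t 12.82 p [543.2  15.7  35.2] F [-5.16  0.75  6.61] T [0.035 1.907 0.022] w 9.71
```

View pics/s4c.png

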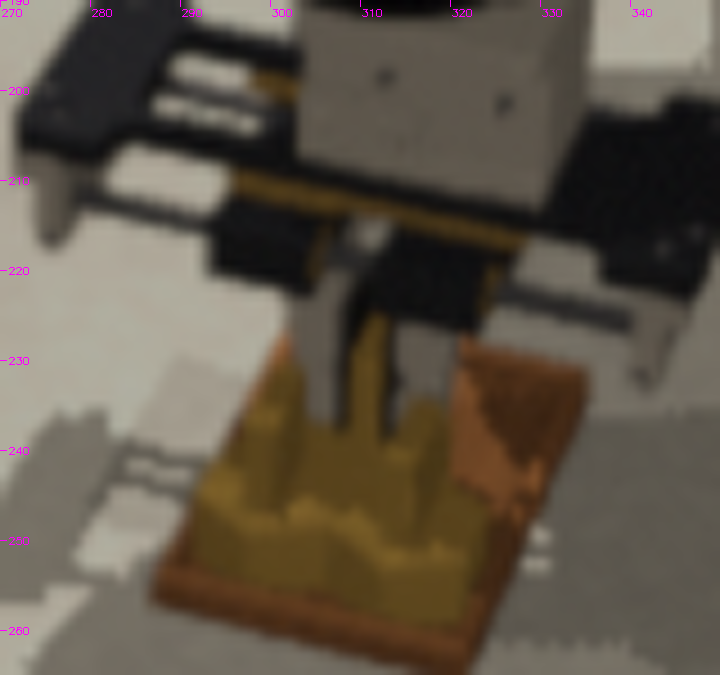

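Run:
```python
from act import *
yaw=-4.4; u=np.array([np.cos(np.radians(yaw)),np.sin(np.radians(yaw)),0])
robot.move_gripper(0.25); st('open')
p=np.array(robot.read_position())
robot.servo_line((p[0],p[1],.075),speed=.08)
q=np.array([.5433,.0159,0])-u*.045
robot.servo_line((q[0],q[1],.12),speed=.2)
# go aside for a clear look, toward boom
robot.goto((.53,-.12,.16),Rd(3.4,1)); st()
snap('top','t5'); snap('scene','s5')
crop('pics/s5.png','pics/s5c.png',285,220,60,50,12)
crop('pics/t5.png','pics/t5c.png',220,195,60,60,10)
```

```text
open t 13.41 p [543.9  15.9  35. ] F [ 0.37 -0.27  0.54] T [-0.092  0.138 -0.023] w 22.16
 t 15.17 p [ 529.8 -120.8  158.6] F [0.68 0.45 0.4 ] T [-0.033  0.136 -0.056] w 21.9
```

View pics/s5c.png

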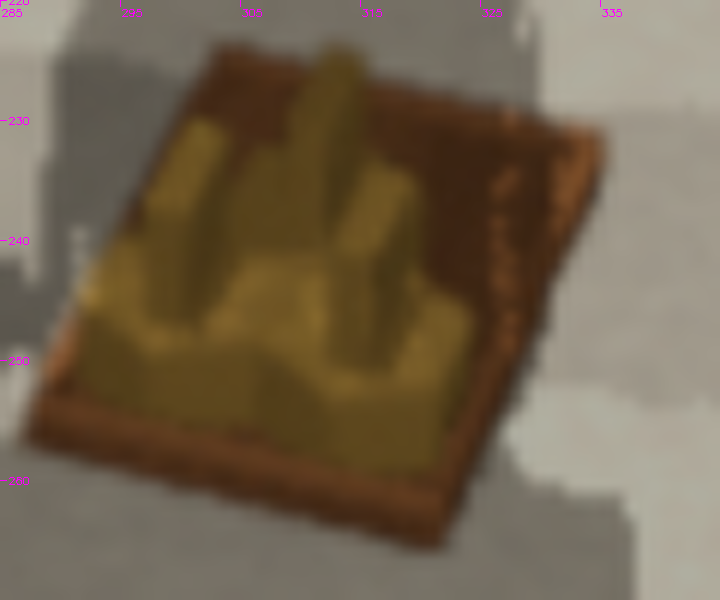

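View pics/t5c.png

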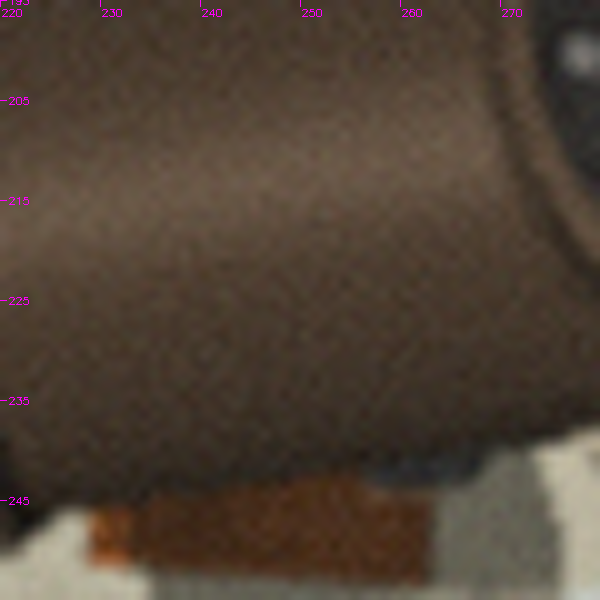

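Run:
```python
from act import *
robot.goto((.576,-.247,.13),Rd(3.4,1)); st()
snap('top','t6'); snap('scene','s6')
crop('pics/s6.png','pics/s6c.png',285,220,60,50,12)
crop('pics/t6.png','pics/t6c.png',220,195,60,60,10)
```

```text
t 15.88 p [ 575.8 -247.   129. ] F [0.21 0.1  0.65] T [-0.078  0.094 -0.001] w 22.11
```

View pics/t6c.png

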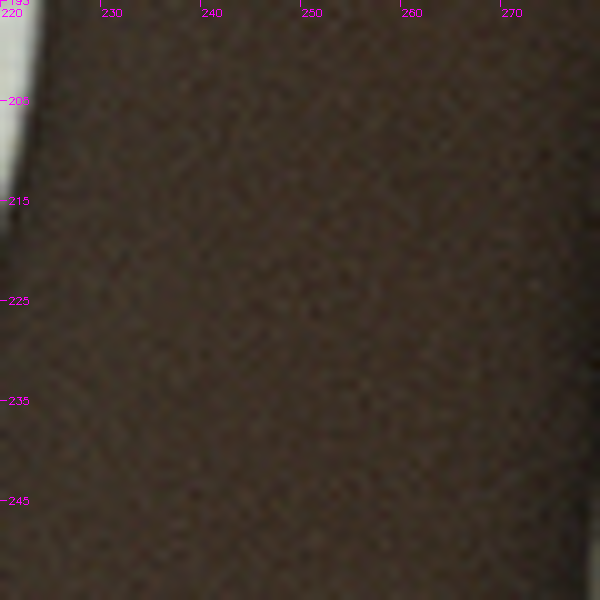

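View pics/t6.png

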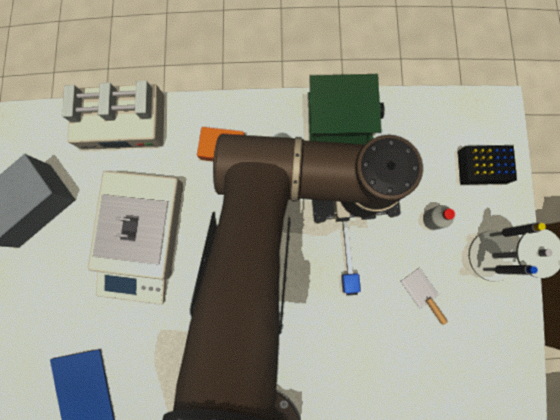

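Run:
```python
from act import *
yaw=-4.4; R=Rd(yaw,1); u=np.array([np.cos(np.radians(yaw)),np.sin(np.radians(yaw)),0])
T=np.array([.5433,.0159,0.])
robot.move_gripper(0.0)
s=T-u*.040
robot.goto((s[0],s[1],.10),R)
robot.servo_line((s[0],s[1],.037),speed=.1)
k=-.030
p=T+u*k; robot.servo_line((p[0],p[1],.037),speed=.05)
b=np.mean([np.array(robot.read_force())@u for _ in range(4)])
st('pre')
while k<-.016:
    k+=.001
    p=T+u*k; robot.servo_line((p[0],p[1],.037),speed=.03)
    f=np.array(robot.read_force()); pos=np.array(robot.read_position())
    print(round(k*1e3,1),np.round(f,2),round(((pos-T)@u)*1e3,1))
    if f@u-b<-4.5: break
st('end')
snap('scene','s7'); snap('top','t7')
crop('pics/s7.png','pics/s7c.png',275,200,70,60,11)
```

```text
pre t 18.78 p [514.   18.3  37.3] F [ 0.55  0.19 -0.68] T [-0.024  0.113 -0.042] w 0.5
-29.0 [-0.12 -0.69 -0.02] -29.0
-28.0 [-0.63 -0.68 -0.27] -28.0
-27.0 [-3.09 -0.29  1.3 ] -27.4
-26.0 [-3.28  0.19  2.65] -26.3
-25.0 [-5.53  2.12  5.2 ] -25.9
end t 20.03 p [517.5  17.6  36.9] F [-5.53  2.12  5.2 ] T [0.409 2.221 0.009] w -0.0
```

View pics/s7c.png

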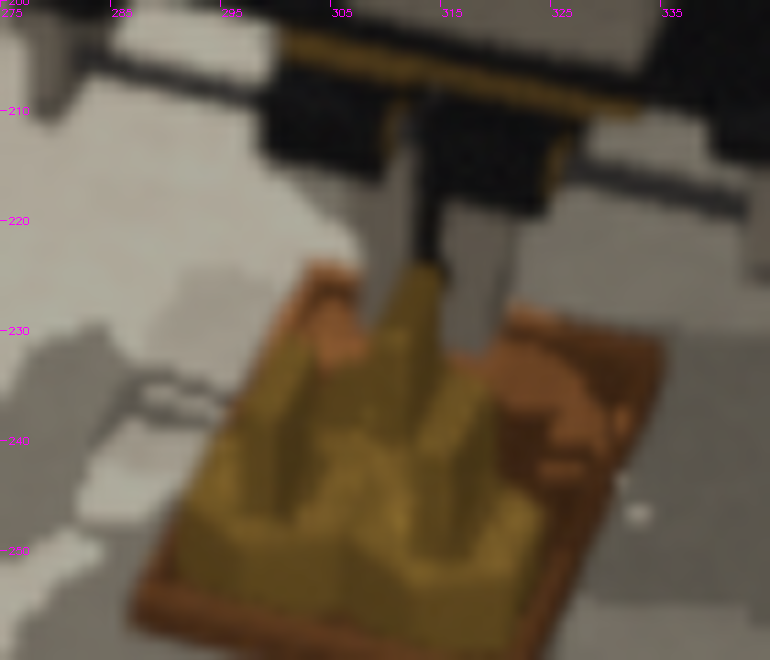

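Run:
```python
from act import *
yaw=-4.4; R=Rd(yaw,1); u=np.array([np.cos(np.radians(yaw)),np.sin(np.radians(yaw)),0])
T=np.array([.5433,.0159,0.])
P=lambda k,z:tuple((T+u*k+[0,0,z]))
robot.servo_line(P(-.043,.037),speed=.06)
st('back')
robot.servo_line(P(-.043,.013),speed=.06); st('low')
k=-.038
robot.servo_line(P(k,.013),speed=.05)
b=np.mean([np.array(robot.read_force())@u for _ in range(4)])
while k<-.026:
    k+=.001
    robot.servo_line(P(k,.013),speed=.04)
    f=np.array(robot.read_force()); pos=np.array(robot.read_position())
    print(round(k*1e3,1),np.round(f,2),round(((pos-T)@u)*1e3,1))
    if f@u-b<-5: break
st('end')
```

```text
back t 20.58 p [500.6  19.4  37.3] F [ 0.23 -0.18  0.45] T [-0.093  0.12   0.023] w 0.91
low t 21.13 p [500.2  19.   12.5] F [-0.17 -0.66  0.16] T [-0.1    0.164  0.009] w 0.38
-37.0 [1.07 1.11 0.62] -36.9
-36.0 [ 0.8  -0.21  0.59] -36.0
-35.0 [-0.78 -0.09 -0.07] -34.9
-34.0 [ 0.16 -0.6  -0.33] -34.0
-33.0 [-3.99  0.6   1.78] -33.6
-32.0 [-5.51  2.08  3.9 ] -33.4
end t 22.88 p [510.   18.1  12.8] F [-5.51  2.08  3.9 ] T [0.813 2.502 0.015] w 0.49
```

```bash
cat >> act.py <<'E'
BO=np.array([.5313,-.2500,0]); BY=3.45
bu=np.array([np.cos(np.radians(BY)),np.sin(np.radians(BY)),0])
def B(s,z): return tuple(BO+bu*s+[0,0,z])
RB=Rd(BY,1)
def avg(n=8):
    F=[];T=[]
    for _ in range(n):
        F.append(robot.read_force());T.append(robot.read_ft_torque()); robot.dwell(.02)
    return np.mean(F,0),np.mean(T,0)
E
python3 - <<'E'
from act import *
yaw=-4.4; u=np.array([np.cos(np.radians(yaw)),np.sin(np.radians(yaw)),0])
T=np.array([.5433,.0159,0.])
P=lambda k,z:tuple((T+u*k+[0,0,z]))
robot.servo_line(P(-.043,.013),speed=.06)
robot.servo_line(P(-.043,.10),speed=.2)
robot.move_gripper(0.4)
robot.goto(B(.045,.08),RB); st()
robot.servo_line(B(.045,.011),speed=.1)
f0,t0=avg(); print('base',f0,t0)
robot.move_gripper(0.0); st('closed')
f1,t1=avg(); print('closed',f1-f0,t1-t0)
robot.servo_line(B(.045,.014),speed=.03)
f2,t2=avg(); print('3mm',f2-f0,t2-t0)
robot.servo_line(B(.045,.017),speed=.03)
f3,t3=avg(); print('6mm',f3-f0,t3-t0)
st()
snap('scene','s8'); snap('top','t8')
crop('pics/s8.png','pics/s8c.png',170,150,90,115,5)
E
```

```text
t 25.66 p [ 576.1 -246.6   80. ] F [-0.47  0.57  0.35] T [-0.047  0.116 -0.03 ] w 35.28
base [-0.02561586  0.09392784  0.06082874] [-0.10128507  0.14178515 -0.02285026]
closed t 27.15 p [ 576.3 -247.3   11.2] F [-1.11 -0.3   1.43] T [-0.105  0.356 -0.035] w 11.69
closed [-0.40484801 -0.17320466  1.74388955] [-0.02660054  0.15993969 -0.00253862]
3mm [ 0.36865669 -0.07578126 -9.46801077] [ 0.01071171 -0.04668336  0.03018666]
6mm [ 0.04825782 -0.19897035 -9.37758319] [ 0.02954398 -0.0415984   0.02472627]
 t 28.05 p [ 576.2 -247.2   17. ] F [  0.5    0.26 -10.07] T [-0.044  0.106 -0.06 ] w 11.78
```

View pics/s8c.png

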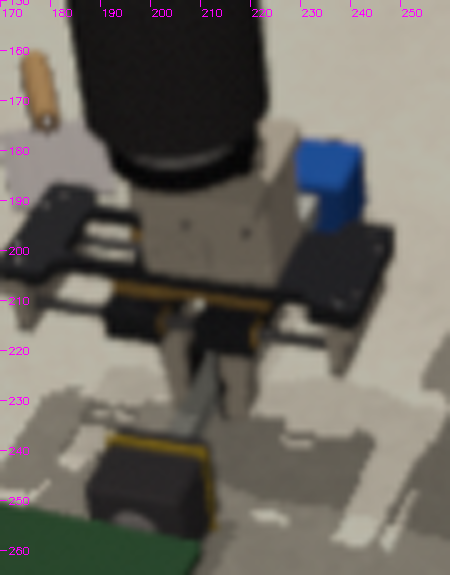

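```bash
cat > lev.py <<'E'
from h import *
import sys
def hts(tag,cam='scene'):
    d=np.load(f'pics/{tag}d.npy'); im=cv2.imread(f'pics/{tag}.png'); 
    vv,uu=np.mgrid[150:290,160:260] if cam=='scene' else np.mgrid[155:305,315:375]
    uv=np.c_[uu.ravel(),vv.ravel()]; P=dep(cam,uv,d); ok=d[uv[:,1],uv[:,0]]>0
    o=np.array([.5313,-.25]); c,s=np.cos(np.radians(3.45)),np.sin(np.radians(3.45))
    q=P[:,:2]-o; X=q[:,0]*c+q[:,1]*s; Y=-q[:,0]*s+q[:,1]*c
    out=[]
    for x0,hw,h in((-140,16,46),(140,16,52)):
        m=ok&(abs(X*1e3-x0)<hw)&(abs(Y*1e3)<15)&(abs(P[:,2]*1e3-h-4)<14)
        out+=[round(np.median(P[m,2])*1e3,2),round(P[m,2].mean()*1e3,2),int(m.sum())]
    return out
for a in sys.argv[1:]:
    for c in('s','t'):
        try: print(c+a,hts(c+a,'scene' if c=='s' else 'top'))
        except Exception as e: print(e)
E
cp pics/scene0d.npy pics/s0d.npy; cp pics/top0d.npy pics/t0d.npy;cp pics/scene0.png pics/s0.png;cp pics/top0.png pics/t0.png
python3 lev.py 0 4 5 6 8
```

```text
s0 [np.float64(47.02), np.float64(46.94), 65, np.float64(52.56), np.float64(52.52), 107]
t0 [np.float64(46.15), np.float64(46.3), 143, np.float64(52.73), np.float64(52.92), 132]
s4 [np.float64(46.87), np.float64(46.82), 65, np.float64(52.27), np.float64(52.16), 109]
t4 [np.float64(45.91), np.float64(45.78), 140, np.float64(52.42), np.float64(52.74), 132]
s5 [np.float64(47.08), np.float64(47.14), 63, np.float64(51.95), np.float64(52.22), 108]
t5 [np.float64(46.17), np.float64(46.17), 141, np.float64(51.94), np.float64(52.22), 131]
s6 [np.float64(46.69), np.float64(46.42), 16, np.float64(52.45), np.float64(52.43), 105]
t6 [np.float64(46.42), np.float64(46.33), 139, np.float64(nan), np.float64(nan), 0]
s8 [np.float64(52.09), np.float64(52.14), 62, np.float64(57.9), np.float64(58.05), 113]
t8 [np.float64(51.57), np.float64(51.63), 145, np.float64(nan), np.float64(nan), 0]
  return _methods._mean(a, axis=axis, dtype=dtype,
  ret = ret.dtype.type(ret / rcount)
lev.py:12: RuntimeWarning: Mean of empty slice.
  out+=[round(np.median(P[m,2])*1e3,2),round(P[m,2].mean()*1e3,2),int(m.sum())]
```

```bash
python3 - <<'E'
from act import *
robot.servo_line(B(.045,.0112),speed=.02)
robot.move_gripper(0.3)
robot.servo_line(B(.0402,.0112),speed=.03)
robot.dwell(.1)
f0,t0=avg(10); print('base',f0,t0)
robot.move_gripper(0.0)
robot.servo_line(B(.0402,.0172),speed=.03); robot.dwell(.1)
f3,t3=avg(12); print('6mm',f3-f0,t3-t0,'d mm',(t3-t0)[1]/-(f3-f0)[2]*1e3)
st()
snap('scene','s9'); snap('top','t9')
E
python3 lev.py 9 2>/dev/null
```

```text
base [ 0.09375542  0.01312716 -0.17996452] [-0.0861521   0.14676202 -0.00425891]
6mm [ 0.10658785  0.04577276 -9.2184443 ] [-0.02281046 -0.00423477 -0.00012629] d mm -0.45937983610825667
 t 30.74 p [ 571.3 -247.6   17. ] F [-0.34  1.2  -9.46] T [-0.054  0.084 -0.002] w 11.48
s9 [np.float64(52.92), np.float64(53.0), 61, np.float64(58.14), np.float64(58.08), 105]
t9 [np.float64(52.12), np.float64(52.02), 145, np.float64(nan), np.float64(nan), 0]
```

Run:
```python
from act import *
robot.servo_line(B(.0402,.20),speed=.1); st('up')
C=(.5432,.3145)
robot.servo_line((*C,.20),Rd(-7.2,1),speed=.16); st('over')
robot.servo_line((*C,.148),speed=.06); st('near')
snap('scene','s10'); snap('top','t10')
crop('pics/s10.png','pics/s10c.png',350,130,160,150,5)
crop('pics/t10.png','pics/t10c.png',70,150,130,160,4)
```

```text
up t 32.82 p [ 571.1 -247.5  199.3] F [ 0.    0.21 -9.19] T [-0.097  0.14  -0.049] w 12.05
over t 36.48 p [543.2 314.2 200. ] F [ 0.14  0.59 -8.62] T [-0.128  0.143 -0.017] w 11.49
near t 37.5 p [543.5 314.8 148.5] F [-0.42  0.5  -9.23] T [-0.054  0.128  0.029] w 12.0
```

View pics/s10c.png

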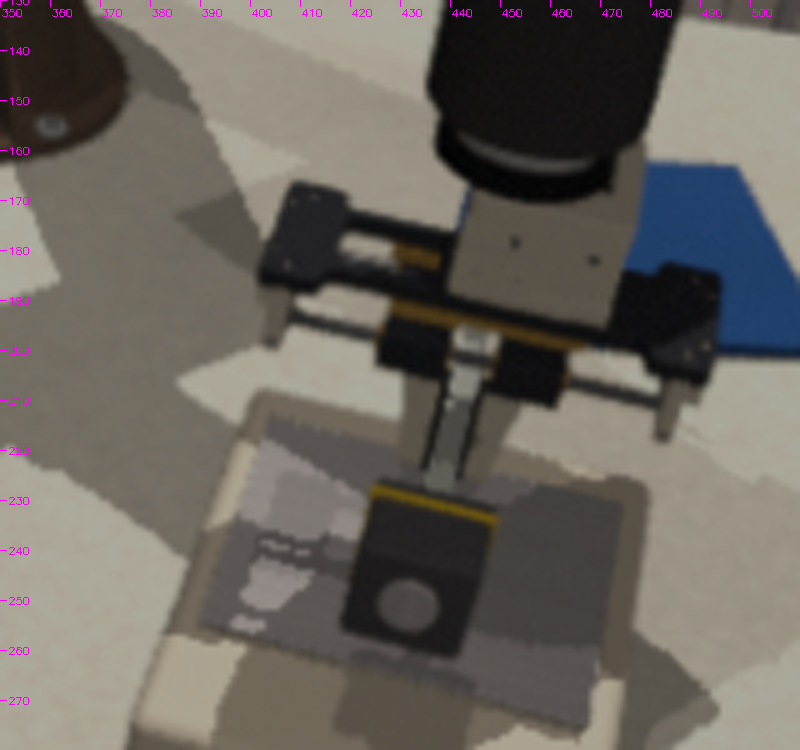

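View pics/t10.png

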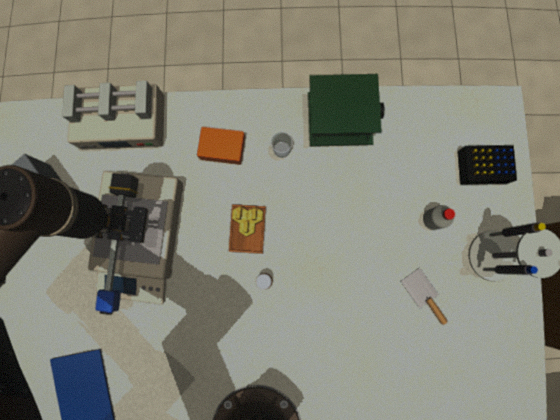

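The top view now shows all three weights in the tray at (247,219). I'll enlarge that.

Run:
```python
from h import *
crop('pics/t10.png','pics/t10w.png',226,200,42,40,14)
crop('pics/t10.png','pics/t10b.png',80,165,90,150,5)
```

```text
(no output)
```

View pics/t10w.png

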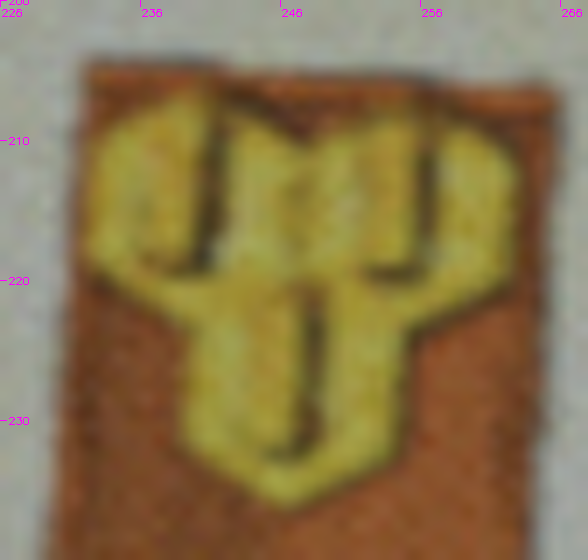

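View pics/t10b.png

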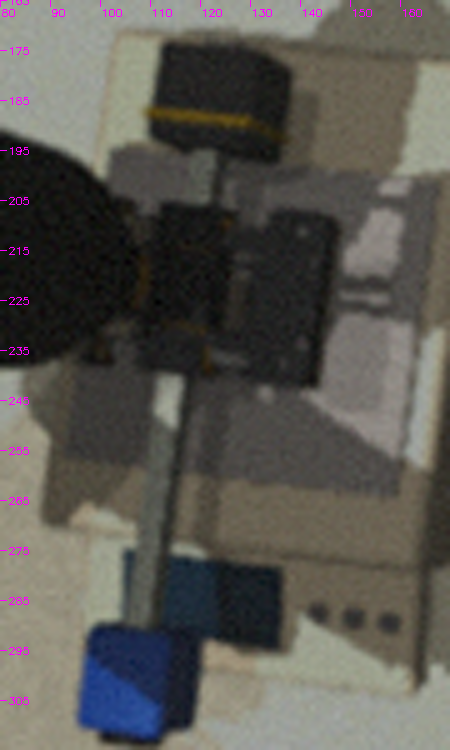

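Run:
```python
from act import *
C=(.5432,.3145)
robot.servo_line((*C,.134),speed=.03); 
b=avg(4)[0][2]; z=.1325
while z>.126:
    robot.servo_line((*C,z),speed=.015)
    f=np.mean([robot.read_force()[2] for _ in range(3)]); t=robot.read_ft_torque()
    print(round(z*1e3,1),round(f,2),np.round(t,2))
    if f-b>5: break
    z-=.0007
st('contact'); print(avg(6))
```

```text
132.5 -9.36 [-0.14  0.15 -0.03]
131.8 -9.12 [-0.06  0.16  0.01]
131.1 -8.98 [-0.07  0.11  0.03]
130.4 -10.21 [-0.14  0.18 -0.  ]
129.7 -9.3 [-0.12  0.17 -0.04]
129.0 -7.97 [-0.11  0.24  0.05]
128.3 0.69 [-0.53  1.33  0.01]
contact t 40.03 p [543.4 314.6 129.1] F [-3.72 -0.07  0.69] T [-0.53   1.33   0.009] w 11.8
(array([-3.97191393, -0.91160412,  1.29724664]), array([-0.56948149,  1.4495158 ,  0.00633064]))
```

Run:
```python
from act import *
C=(.5432,.3145)
robot.servo_line((*C,.1289),speed=.02); print(avg(4))
robot.move_gripper(0.4); robot.dwell(.2); st('open')
robot.servo_line((*C,.23),speed=.1)
q=list(robot.read_qpos()); print(q)
robot.goto((.53,-.10,.25),Rd(-4,1)); st('away')
snap('scene','s11'); snap('top','t11')
crop('pics/s11.png','pics/s11c.png',370,150,130,150,5)
```

```text
(array([-2.95715182, -0.71811029,  0.30374366]), array([-0.46428936,  1.15866345,  0.02555124]))
open t 41.29 p [543.2 314.5 128.9] F [-0.29  0.19  0.4 ] T [-0.073  0.148 -0.015] w 35.02
[np.float64(47.8629807259429), np.float64(16.050751277508414), np.float64(-5.421543934136661), np.float64(-0.01833707653122173), np.float64(-68.60439037724687), np.float64(34.938453834266674)]
away t 43.98 p [530.4 -99.3 249.9] F [ 0.44  0.46 -0.15] T [-0.076  0.13   0.001] w 35.66
```

View pics/s11c.png

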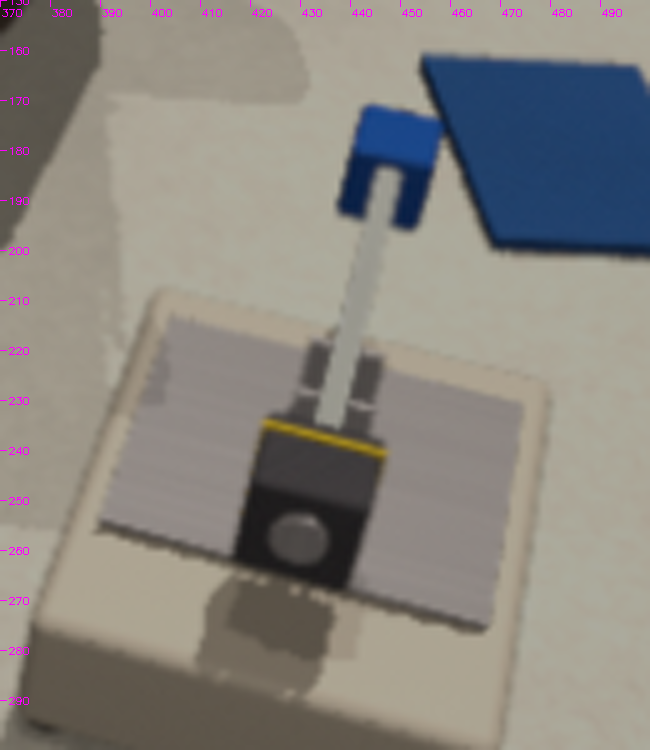

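View pics/t11.png

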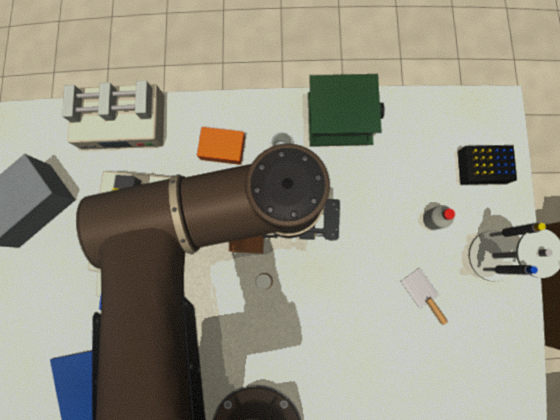

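Run:
```python
from fit import *
d=np.load('pics/s11d.npy')
c=np.array([.5432,.3145]); a=np.radians(-7.2); u=np.array([np.cos(a),np.sin(a)]); v=np.array([-u[1],u[0]])
vv,uu=np.mgrid[150:280,400:460]; uv=np.c_[uu.ravel(),vv.ravel()]; P=dep('scene',uv,d); q=P[:,:2]-c; X=q@u*1e3; Y=q@v*1e3
for x0,h in((-180,164),(100,170)):
    m=(abs(X-x0)<16)&(abs(Y)<15)&(abs(P[:,2]*1e3-h)<15); print(x0,h,np.round(np.median(P[m,2])*1e3,2),m.sum())
# pixel fit in scene: cw top + pod top corners
s=lambda X,Y:(370+X/5,150+Y/5)
m=[(mm(-115,-22,46),s(352,152)),(mm(-115,22,46),s(432,172)),(mm(-165,-22,46),s(370,105)),(mm(-165,22,46),s(440,122)),(mm(115,-26,52),s(272,415)),(mm(115,26,52),s(388,448))]
def f(p): return np.array([proj('scene',w)[0]-np.array(t)+.4 for w,(l,t) in zip(tw(np.r_[p,.118],[i[0] for i in m]),m)]).ravel()
r=least_squares(f,[.5,.32,-.12],loss='soft_l1'); p=r.x; print(p,np.degrees(p[2]),np.round(r.fun,1)); g=p[:2]+np.array([np.cos(p[2]),np.sin(p[2])])*.040; print('balance pt in cradle frame mm',((g-c)@u)*1e3,((g-c)@v)*1e3)
```

```text
-180 164 163.9 78
100 170 169.58 147
[ 0.50730227  0.31915668 -0.12034582] -6.89530776758531 [-0.6  0.2  0.8  0.1 -1.6 -0.2  1.2  0.1 -0.4  0.1  0.4 -0.4]
balance pt in cradle frame mm 3.801133375866429 0.3334997885914756
```

Run:
```python
from act import *
snap('scene','s12'); st()
a=cv2.imread('pics/s11.png').astype(int)[150:290,390:470];b=cv2.imread('pics/s12.png').astype(int)[150:290,390:470];print(abs(a-b).mean())
robot.job_done()
```

```text
t 44.13 p [530.3 -99.2 249.8] F [-0.37  0.09 -0.39] T [-0.044  0.099  0.041] w 35.13
0.30122023809523807
the job is handed in; nothing more can be done
```

The brass weight is nested in the tray, the boom rests level on both cradle plates along the balance, and the job was handed in at 44 s.

- **Weight:** I moved it from the pan into the tray and slid it in +x until it met a stiff stop against the other two. My first push, high on the grip bar, started to tip it. I backed off and seated it with a low push against the hexagon. The top picture taken afterwards shows no gap at either face.
- **Boom:** The first trial lift was 45 mm in +x of bar_mid. It measured about 0.95 kg, with the balance point about 4.5 mm towards the pod. I set the boom down and regripped at 40 mm. The second lift showed a residual of about −0.5 mm, with both ends rising equally.
- **Placing:** The boom touched down at the expected height, with a peak contact force of about 10 N. After release, depth readings put the pod top at 163.9 mm and the counterweight top at 169.6 mm (expected 164 and 170), so it is level. It was not moving in the last two pictures.

**Disagreement:** A last fit from the scene camera alone puts the balance point 3.8 mm ahead of the cradle's middle, whereas the commanded placement was centred. The two cameras differ by about 2 mm in x, and both values are well inside the 23 mm limit.

**Not checked:** The arm hid the tray from the top camera in the last pictures, so its last clear view was just before the boom was lowered.

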